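# Kit the overhaul case and leave the look-alikes

## Robot

A 7-joint arm with a two-finger parallel gripper is mounted at the origin on the work surface. World frame = base frame: x ahead of the robot, y to its left, z up, the work surface at z = 0. Lengths are in m, angles in rad, forces in N, time in s.
With the tool pointing down it reaches from about 0.425 to 0.925 m from the base axis. Payload 6.8 kg.
Tool frame: the origin (TCP) lies where the fingers leave the gripper's body, on its centre line; the fingertips stand 80 mm ahead of it and the grasp point (between the pads) lies 61 mm ahead of it; x points along the fingers, z is the direction in which the jaws open and shut, and the axes are right-handed (so a half turn about x gives the same grasp; the last joint's range is limited). The gripper opens to 88 mm and grips with 3 to 60 N. Pads are 20 mm wide; open, the fingers measure 115 mm over their backs; the gripper's body (75 mm by 178 mm) begins 61 mm behind the grasp point.
Start: joints at [1.133, 0.477, 0.022, 1.555, -0.011, 1.109, -0.083], TCP at [0.219, -0.639, 0.303] pointing down, gripper open.
Joint ranges: [-2.96, 2.96], [-0.34, 2.1], [-1.41, 1.46], [0.24, 2.44], [-1.37, 4.51], [0.17, 1.92], [-2.96, 2.96]. Speed limits (rad/s): [2.39, 2.39, 3.14, 3.14, 3.14, 3.14, 3.14].

## Interface

Orientations are given as a unit quaternion [w, x, y, z].
In Python, from bench import observe, get_image, hand_in gives the robot as it stands.
- The arm moves only by the tool carry_out, never from a script. Its argument "deltas" is a list of rows, each a list of 7 numbers: the turn, a rotation vector about the tool's x, y, z in degrees, then the shift along the tool's x, y, z in m, then the gripper command: -1 is fully open, 1 is shut, values between are in proportion. In form: [[rx, ry, rz, x, y, z, gripper], ...]. A call has 1 to 12 rows; each row is the pose to reach, as a shift and turn from the pose measured when the call began, along the tool's axes at that moment; what a row does not reach only later rows make up. A row lasts 1/12 s, in which the tool goes at most 41.7 mm and 7.16 degrees, less where a joint would pass 70% of its speed; a pose out of reach is approached as far as the arm can. A call with a gripper value outside its range is refused whole. The fingers move at their own pace and stop on an object; "squeeze" is the grip in N (left out, the last holds). Time passes only in rows, so rows that repeat a pose let the fingers close. It gives the time, the measured TCP pose, the force and the opening at its end, in the units of the state.
- observe(): the state, without advancing time (a new reading comes with each control period).
- get_image(name): name is "scene" or "top" or "wrist"; returns a dict with "img" (480x640x3 uint8, red, green, blue), "range_z" (480x640 float32, m along the optical axis (not along the pixel's ray), 0 where there is no reading), "fx", "fy", "cx", "cy" (pixels), "T" (4x4, takes a point from camera to world coordinates); the wrist camera has in their place "hand_eye" (4x4, takes a point from camera to tool coordinates, whose origin is the TCP and whose axes are the tool frame's). Camera axes: x right, y down, z forward; pixel columns grow to the right and rows downward; lengths in m; the calibration is good to about 2 mm. The wrist camera is an equidistant fisheye: a pixel r from the principal point sees the ray r / f radians off the axis. A picture is of the moment at which its call begins: read the wrist's pose just before it.
- hand_in(): hands the job in, once; it reports no verdict.
The state is a dict: "time": time; "joint_positions": joint angles; "qvel": joint speeds; "effort": joint torques, N m; "position": TCP position; "tcp_rot": TCP orientation; "contact_force": force on the tool from outside, world axes, zero at the start; "torque": the same for the moment, N m; "finger_gap": opening from 0.0 (shut) to 1.0 (fully open).
Only numpy, scipy, OpenCV 4.12 (cv2) and the standard library are available. Lean on these libraries where they do the work, as an engineer would, in place of code of your own. Each camera call takes 0.05 s, during which the arm holds its last target.

## Task

Kit the open steel parts case for the overhaul: lay the open chrome bezel ring from the bench top flat in the wide round nest, stand the round aluminium spacer upright in the small round nest, and lay the brass bar that has two pins, pins up, in the long nest. Leave the look-alikes where they are: the solid cap without a hole, the square spacer block and the brass bar with a single pin.

Things in the scene. Friction and masses are not known exactly. Their poses are not given: they have to be found in the camera images.
- case: Open dark-steel parts case, fixed: a tray 104 mm (its x) by 284 mm (its y), rim 20 mm high, walls and floor 4 mm; three pale nests stand in it in a row along its y at 90 mm pitch, in any order. Lid (14 mm high, black lining) folded flat on the bench at its -x side, a small drop latch hangs at its +x side. Origin: centre of the tray's underside, on the bench; z up.
- nest_wide: Wide round nest, a pale plastic cup fixed on the case's floor: 82 mm outside, 76 mm inside diameter, floor 3 mm thick, rim 9 mm above its underside. Origin: centre of its underside (4 mm above the bench).
- nest_small: Small round nest, a pale plastic cup fixed on the case's floor: 54 mm outside, 48 mm inside diameter, floor 3 mm thick, rim 9 mm above its underside. Origin: centre of its underside (4 mm above the bench).
- nest_long: Long nest, a pale plastic rectangular tray fixed on the case's floor: inside 84 mm along its x by 42 mm along its y, walls and floor 3 mm thick, rim 9 mm above its underside. Its x is the case's x. Origin: centre of its underside (4 mm above the bench).
- bezel: WANTED: chrome bezel ring lying flat, open right through: 56 mm outside, about 44 mm inside diameter, 28 mm high, upper outer edge bevelled in by 1.5 mm over the top 4 mm; 0.15 to 0.26 kg. Origin: centre of its underside; z is the ring's axis, up. Lies anywhere about the case, at any yaw.
- cap: LOOK-ALIKE, leave: solid chrome cap of the bezel's outline (56 mm diameter, 28 mm high) with a closed flat top. Origin: centre of its underside. Lies anywhere about the case, at any yaw.
- spacer: WANTED: round aluminium spacer standing upright: 28 mm diameter, 14 mm bore, 40 mm high; about 0.05 kg. Origin: centre of its underside; z is its axis, up. Lies anywhere about the case, at any yaw.
- block: LOOK-ALIKE, leave: square aluminium spacer block 28 x 28 mm, 40 mm high, with a 14 mm bore. Origin: centre of its underside. Lies anywhere about the case, at any yaw.
- bar_two: WANTED: brass bar lying flat, 64 mm (its x) by 22 mm (its y), 24 mm high, with two upright 9 mm pins 14 mm tall on its top, 22 mm either side of its middle; 0.2 to 0.37 kg. Origin: centre of its underside; z up. Lies anywhere about the case, at any yaw.
- bar_one: LOOK-ALIKE, leave: brass bar of the same size (64 x 22 x 24 mm) with only one such pin, in the middle of its top. Origin: centre of its underside. Lies anywhere about the case, at any yaw.
Things that resemble listed ones, but are neither listed nor needed, are in the scene too. What is shaped like the bar_two but green, pink or purple is not meant.

How it is judged:
At the end, for the whole second after the job is handed in: Bezel ring, round spacer and two-pin bar rest flat on the floor of their own nests (within 13, 13 and 16 mm of its centre, underside under 6 mm above the nest's, tilt under 0.12 rad), released and at rest; cap, square block and one-pin bar within 30 mm of their starts (horizontal distance between bezel and nest_wide below 0.013 m and z of bezel in the frame of nest_wide below 0.006 m and angle between each of bezel, spacer, bar_two's own z axis and vertical below 0.12 rad and linear speed of each of bezel, spacer, bar_two below 0.02 m/s and horizontal distance between spacer and nest_small below 0.013 m and z of spacer in the frame of nest_small below 0.006 m and horizontal distance between bar_two and nest_long below 0.016 m and z of bar_two in the frame of nest_long below 0.006 m and distance of each of cap, block, bar_one from where it was at the start of the episode below 0.03 m); the robot touches nothing.
It fails at once if a look-alike is moved more than 40 mm from where it lay (distance of any of cap, block, bar_one from where it was at the start of the episode above 0.04 m).
It also fails if it takes over 88 s, if anything falls off the work surface, if the arm or the gripper's body presses on something with over 40 N, if the wrist force passes 120 N, or if a joint passes its speed limit or range.

## Working session

There is one attempt and no reset: what is moved stays moved. The work goes in short steps, Python scripts to look and compute and a tool call to move; the robot and the scene stay as the last step left them, time stands still between calls to the robot, and variables do not carry over. Pictures are saved under pics/ and viewed, and the job is handed in when it is done.

Besides the shell and the picture viewer there is one more tool, called after "Call:" as name(argument=value, ...) on one line, values as JSON. carry_out: Moves the arm, as the interface text tells. Its arguments: {"type":"object","properties":{"deltas":{"type":"array","items":{"type":"array","items":{"type":"number"}}},"squeeze":{"type":"number"}},"required":["deltas"]}

```bash
mkdir -p pics; ls
cat > h.py <<'E'
import numpy as np,cv2
from bench import observe,get_image,hand_in
def save(n,img): cv2.imwrite('pics/'+n,cv2.cvtColor(img,cv2.COLOR_RGB2BGR))
def pts(d):
    z=d['range_z'];v,u=np.mgrid[0:480,0:640]
    P=np.stack([(u-d['cx'])/d['fx']*z,(v-d['cy'])/d['fy']*z,z,np.ones_like(z)],-1)
    return (P@np.array(d['T']).T)[...,:3]
E
python3 - <<'E'
from h import *
print(observe())
for n in ['scene','top']:
    d=get_image(n);save(n+'0.png',d['img']);np.savez(n+'0.npz',**d)
    print(n,d['fx'],d['cx'],d['cy'],np.round(d['T'],3).tolist())
E
```

```text
pics
{'time': 0.0, 'joint_positions': array([ 1.13289988,  0.47775278,  0.0223172 ,  1.55640089, -0.01150076,
        1.10926143, -0.08307385]), 'qvel': array([-0.0001419 , -0.00059208, -0.00045073, -0.00034756, -0.00082165,
       -0.00051957,  0.00027426]), 'effort': array([ 6.16039706e-04, -5.82848454e+01,  1.53499424e+00, -2.72607172e+01,
       -5.42743842e-02,  1.69730169e-02,  1.81391179e-04]), 'position': array([ 0.21847019, -0.63821202,  0.30173423]), 'tcp_rot': array([ 0.57479773,  0.41143713,  0.57581679, -0.41080662]), 'contact_force': array([0.78097682, 0.56987506, 0.05259824]), 'torque': array([-0.01266924, -0.00012484, -0.02254213]), 'finger_gap': 1.003228391163179}
scene 456.0826526652284 316.5689658565604 232.61429975560512 [[-0.463, 0.626, -0.627, 1.173], [0.886, 0.318, -0.336, 0.296], [-0.011, -0.711, -0.703, 0.681], [0.0, 0.0, 0.0, 1.0]]
top 449.89967759443124 313.8555378751809 242.5703134589331 [[-0.02, -0.989, 0.149, 0.457], [-0.999, 0.025, 0.03, -0.023], [-0.034, -0.148, -0.988, 0.947], [0.0, 0.0, 0.0, 1.0]]
```

View pics/scene0.png

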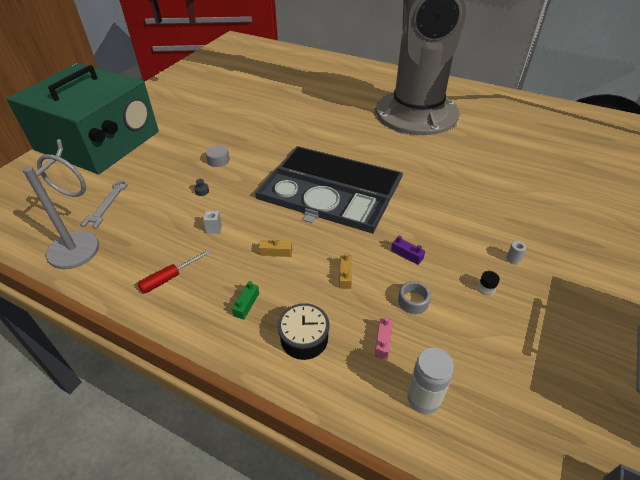

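View pics/top0.png

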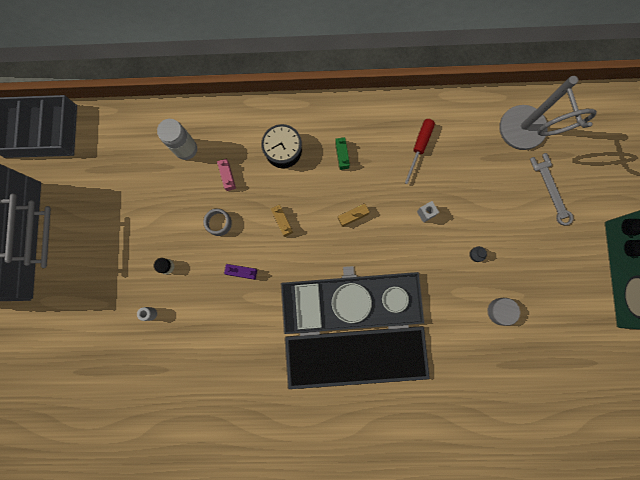

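Top view: the ring is at (217,222) and the closed cap at (505,312), so the ring is the bezel. The round spacer is at (147,314) and the square block at (428,211). The brass bars are at (283,221) and (354,215). I'll enlarge both bars, the ring and the spacer to confirm.

Run:
```python
from h import *
t=cv2.imread('pics/top0.png');s=cv2.imread('pics/scene0.png')
f=lambda i,u,v,r=32:cv2.resize(i[v-r:v+r,u-r:u+r],(260,260),interpolation=cv2.INTER_CUBIC)
a=np.hstack([f(t,283,221),f(t,354,215),f(t,147,314)])
b=np.hstack([f(s,345,270),f(s,276,247),f(s,414,297)])
cv2.imwrite('pics/crop.png',np.vstack([a,b]))
```

```text
(no output)
```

View pics/crop.png

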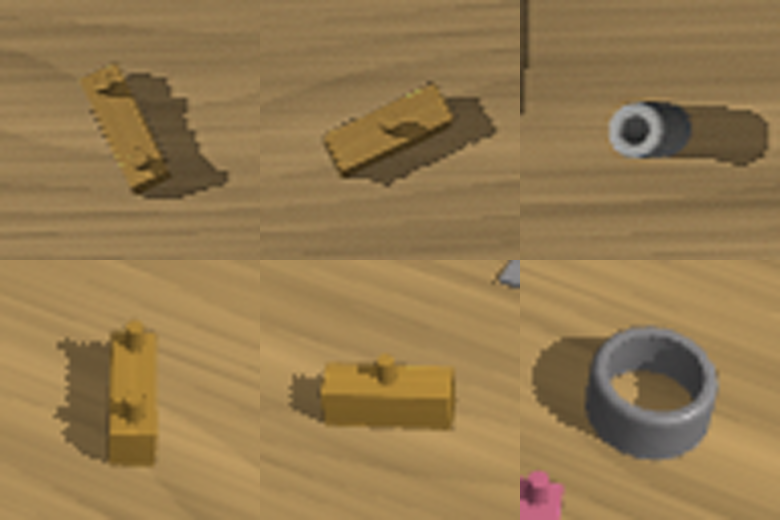

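In the crop, the bar at top (283,221) has two pins and the one at (354,215) has one. The spacer at (147,314) is round with a bore, and the ring at (217,222) is open with wood showing through. Next I measure them.

```bash
cat > meas.py <<'E'
from h import *
def ray(d,u,v,z):
    T=np.array(d['T']);r=T[:3,:3]@np.array([(u-d['cx'])/d['fx'],(v-d['cy'])/d['fy'],1]);o=T[:3,3]
    return o+r*(z-o[2])/r[2]
def circ(P):
    A=np.c_[2*P,np.ones(len(P))];s=np.linalg.lstsq(A,(P**2).sum(1),rcond=None)[0]
    return s[:2],np.sqrt(s[2]+s[:2]@s[:2])
E
python3 - <<'E'
from meas import *
D={n:dict(np.load(n+'0.npz')) for n in ['top','scene']}
C={n:pts(D[n]) for n in D}
def uv2(c): # approx
    return c
seeds={'bezel':(217,222,.028,.045),'spacer':(147,314,.04,.03),'bar2':(283,221,.024,.05),'bar1':(354,215,.024,.05),'cap':(505,312,.028,.045),'block':(428,211,.04,.03)}
for k,(u,v,h,r) in seeds.items():
    c=ray(D['top'],u,v,h)
    for n in D:
        P=C[n].reshape(-1,3);m=(np.hypot(*(P[:,:2]-c[:2]).T)<r)&(P[:,2]>h-.004)&(P[:,2]<h+.004)
        Q=P[m]
        hi=P[(np.hypot(*(P[:,:2]-c[:2]).T)<r)][:,2].max()
        rc=cv2.minAreaRect((Q[:,:2]*1000).astype(np.float32)) if len(Q)>4 else None
        print(k,n,len(Q),np.round(c,3),'mean',np.round(Q.mean(0),4),'max',round(float(hi),3),'rect',np.round(np.r_[rc[0],rc[1],rc[2]],1), 'circle',circ(Q[:,:2]) if 0 else '')
# nests: pale mask on top & scene
for n in D:
    im=D[n]['img'];hsv=cv2.cvtColor(im,cv2.COLOR_RGB2HSV)
    P=C[n]; m=((hsv[...,1]<60)&(hsv[...,2]>130)&(P[...,2]<.03)&(P[...,2]>0)).astype(np.uint8)
    nn,l,st,ce=cv2.connectedComponentsWithStats(m)
    for i in range(1,nn):
        if st[i,4]<150: continue
        cs,_=cv2.findContours((l==i).astype(np.uint8),cv2.RETR_EXTERNAL,cv2.CHAIN_APPROX_NONE)
        q=cs[0][:,0]
        W=np.array([ray(D[n],a,b,.013)[:2] for a,b in q])
        rc=cv2.minAreaRect((W*1000).astype(np.float32)); 
        print(n,st[i],np.round(ce[i]),np.round(np.r_[rc[0],rc[1],rc[2]],1),circ(W))
E
```

```text
bezel top 215 [0.644 0.208 0.028] mean [0.647  0.2096 0.0281] max 0.033 rect [647.8 211.2  52.9  54.3  87.4] circle 
bezel scene 312 [0.644 0.208 0.028] mean [0.65   0.2124 0.0284] max 0.032 rect [647.4 210.8  54.5  53.2  46.8] circle 
spacer top 119 [0.457 0.345 0.04 ] mean [0.4576 0.3526 0.0395] max 0.044 rect [457.4 353.3  26.1  25.8  63.4] circle 
spacer scene 128 [0.457 0.345 0.04 ] mean [0.4581 0.3537 0.0404] max 0.043 rect [457.1 353.1  27.5  25.8  51.9] circle 
bar2 top 270 [0.644 0.069 0.024] mean [0.6461 0.0736 0.0245] max 0.041 rect [647.   74.1  63.3  21.9  24.5] circle 
bar2 scene 268 [0.644 0.069 0.024] mean [0.6492 0.0763 0.0249] max 0.042 rect [647.6  75.6  64.3  21.3  25.1] circle 
bar1 top 300 [ 0.652 -0.079  0.024] mean [ 0.6546 -0.0772  0.0245] max 0.04 rect [655.  -77.2  21.9  64.3  24. ] circle 
bar1 scene 287 [ 0.652 -0.079  0.024] mean [ 0.6562 -0.076   0.0247] max 0.042 rect [653.6 -77.4  26.6  63.8  24.7] circle 
cap top 608 [ 0.446 -0.373  0.028] mean [ 0.4475 -0.3723  0.0283] max 0.033 rect [ 447.5 -372.7   53.8   54.    67. ] circle 
cap scene 249 [ 0.446
[... 811 characters left out ...]
17 257] [286. 188.] [ 478.1 -155.6   59.5   45.1   64.3] (array([ 0.47795394, -0.15640908]), np.float64(0.025584288856212195))
scene [304 186  35  25 617] [320. 198.] [475.4 -67.6  86.7  69.9  59. ] (array([ 0.47246377, -0.06727505]), np.float64(0.03872678169600397))
scene [ 83 189  37  38 248] [102. 208.] [ 721.1 -492.1  124.8   34.7   22.9] (array([ 0.71825885, -0.48434836]), np.float64(0.04059781966969721))
scene [342 193  29  28 424] [356. 208.] [462.   18.3  85.2  41.1   3.5] (array([0.46541033, 0.01584182]), np.float64(0.034183779852399176))
scene [ 75 234  22  24 151] [ 88. 245.] [ 823.2 -423.6   62.    38.7   57.4] (array([ 0.82412993, -0.42501008]), np.float64(0.021016899502119435))
```

```bash
cat > go.py <<'E'
from h import *
from scipy.spatial.transform import Rotation as R
def rot():
    q=observe()['tcp_rot'];return R.from_quat([q[1],q[2],q[3],q[0]])
def goal(p,yaw,o=None):
    o=o or observe();Rc=rot();best=None
    for y in (yaw,yaw+180):
        a=np.radians(y);X=np.array([0,0,-1.]);Z=np.array([np.cos(a),np.sin(a),0]);Y=np.cross(Z,X)
        r=(Rc.inv()*R.from_matrix(np.c_[X,Y,Z])).as_rotvec(degrees=True)
        if best is None or np.linalg.norm(r)<np.linalg.norm(best): best=r
    print('t%.2f'%o['time'],'pos',np.round(o['position'],4),'zax',np.round(Rc.as_matrix()[:,2],3),'q7 %.2f'%o['joint_positions'][6],'gap',round(o['finger_gap'],3),'F',np.round(o['contact_force'],1))
    print('turn',np.round(best,2),'shift',np.round(Rc.inv().apply(np.array(p)-o['position']),4))
E
python3 - <<'E'
from go import *
d=dict(np.load('top0.npz'));P=pts(d).reshape(-1,3)
e=dict(np.load('scene0.npz'));P=np.r_[P,pts(e).reshape(-1,3)]
P=P[(P[:,2]>.06)&(P[:,0]>.25)&(P[:,0]<1)&(abs(P[:,1])<.8)]
k=np.round(P[:,:2]/.05).astype(int);u=np.unique(k,axis=0)
for a in u:
    m=(k==a).all(1);print(a*.05,round(float(P[m][:,2].max()),3),end='; ')
print()
goal([.6475,.211,.29],93.1)
E
```

```text
[ 0.4 -0.8] 0.153; [ 0.4  -0.75] 0.153; [ 0.4 -0.7] 0.153; [ 0.4  -0.65] 0.153; [ 0.4 -0.6] 0.153; [ 0.45 -0.8 ] 0.153; [ 0.45 -0.75] 0.153; [ 0.45 -0.7 ] 0.189; [ 0.45 -0.65] 0.153; [ 0.45 -0.6 ] 0.153; [0.45 0.  ] 0.947; [ 0.5 -0.8] 0.153; [ 0.5  -0.75] 0.153; [ 0.5 -0.7] 0.189; [ 0.5  -0.65] 0.154; [ 0.5 -0.6] 0.154; [0.5 0.6] 0.115; [ 0.55 -0.8 ] 0.153; [ 0.55 -0.75] 0.153; [ 0.55 -0.7 ] 0.188; [ 0.55 -0.65] 0.154; [ 0.55 -0.6 ] 0.154; [0.55 0.55] 0.154; [0.55 0.6 ] 0.15; [ 0.6 -0.8] 0.153; [ 0.6  -0.75] 0.153; [ 0.6 -0.7] 0.188; [ 0.6  -0.65] 0.154; [ 0.6 -0.6] 0.153; [0.6  0.55] 0.155; [0.6 0.6] 0.126; [ 0.65 -0.8 ] 0.154; [ 0.65 -0.75] 0.153; [ 0.65 -0.7 ] 0.154; [ 0.65 -0.65] 0.153; [ 0.65 -0.6 ] 0.154; [0.65 0.55] 0.154; [0.65 0.6 ] 0.153; [0.7  0.55] 0.154; [0.7 0.6] 0.139; [ 0.75 -0.45] 0.218; [ 0.75 -0.4 ] 0.183; [0.75 0.6 ] 0.14; [ 0.8 -0.5] 0.201; [ 0.8  -0.45] 0.204; [ 0.8 -0.4] 0.188; [0.8  0.25] 0.114; [0.8 0.3] 0.115; [ 0.85 -0.45] 0.214; [0.85 0.25] 0.113; [0.85 0.3 ] 0.115; 
t0.10 pos [ 0.2185 -0.6382  0.3018] zax [ 0.324 -0.946 -0.002] q7 -0.08 gap 1.0 F [0.2 0.6 0.5]
turn [15.8  -0.09  0.02] shift [ 0.0128  0.681  -0.6645]
```

Call:
carry_out(deltas=[[7, 0, 0, 0, 0.34, -0.332, -1], [15.8, 0, 0, 0, 0.34, -0.332, -1], [15.8, 0, 0, 0, 0.34, -0.332, -1], [15.8, 0, 0, 0, 0.34, -0.332, -1], [15.8, 0, 0, 0, 0.34, -0.332, -1], [15.8, 0, 0, 0, 0.34, -0.332, -1], [15.8, 0, 0, 0, 0.34, -0.332, -1], [15.8, 0, 0, 0.0, 0.681, -0.6645, -1], [15.8, 0, 0, 0.0, 0.681, -0.6645, -1], [15.8, 0, 0, 0.0, 0.681, -0.6645, -1], [15.8, 0, 0, 0.0, 0.681, -0.6645, -1], [15.8, 0, 0, 0.0, 0.681, -0.6645, -1]], squeeze=25)

```text
time: 1.1
position: [0.444, -0.1903, 0.3025]
tcp_rot: [0.513, 0.486, 0.514, -0.486]
contact_force: [0.7, -0.8, -0.6]
finger_gap: 0.998
```

Run:
```python
from go import *
goal([.6475,.211,.2],93.1);print(observe()['joint_positions'])
```

```text
t1.10 pos [ 0.444  -0.1903  0.3025] zax [ 0.054 -0.999 -0.001] q7 -1.28 gap 0.998 F [ 0.7 -0.8 -0.6]
turn [-0.01 -0.08  0.04] shift [ 0.1029  0.2249 -0.3896]
[ 0.44738219  0.17119846 -0.19120039  1.99019529  0.03754286  0.98474118
 -1.27878017]
```

Call:
carry_out(deltas=[[0, 0, 0, 0.0, 0.225, -0.3896, -1], [0, 0, 0, 0.0, 0.225, -0.3896, -1], [0, 0, 0, 0.0, 0.225, -0.3896, -1], [0, 0, 0, 0.0, 0.225, -0.3896, -1], [0, 0, 0, 0.0, 0.225, -0.3896, -1], [0, 0, 0, 0.0, 0.225, -0.3896, -1], [0, 0, 0, 0.05, 0.225, -0.3896, -1], [0, 0, 0, 0.103, 0.225, -0.3896, -1], [0, 0, 0, 0.103, 0.225, -0.3896, -1], [0, 0, 0, 0.103, 0.225, -0.3896, -1], [0, 0, 0, 0.103, 0.225, -0.3896, -1], [0, 0, 0, 0.103, 0.225, -0.3896, -1]])

```text
time: 2.1
position: [0.6469, 0.2159, 0.1964]
tcp_rot: [0.513, 0.485, 0.516, -0.486]
contact_force: [-0.2, 0.7, 0.3]
finger_gap: 0.997
```

Run:
```python
from go import *
goal([.6475,.211,.09],93.1);print(observe()['joint_positions'])
d=get_image('wrist');save('w1.png',d['img']);print({k:np.round(v,4).tolist() for k,v in d.items() if k not in('img','range_z')})
```

```text
t2.10 pos [0.6469 0.2159 0.1964] zax [ 0.058 -0.998 -0.003] q7 -2.10 gap 0.997 F [-0.2  0.7  0.3]
turn [ 0.23 -0.17  0.24] shift [0.1063 0.0008 0.0052]
[-0.18945082  0.6147691  -0.32300894  1.60613255  0.21996532  0.95977036
 -2.09710269]
{'fx': 371.6483, 'fy': 371.6483, 'cx': 322.3222, 'cy': 236.5579, 'hand_eye': [[0.0005, -0.3048, 0.9524, -0.0809], [0.0001, -0.9524, -0.3048, 0.0851], [1.0, 0.0002, -0.0004, 0.0019], [0.0, 0.0, 0.0, 1.0]]}
```

View pics/w1.png

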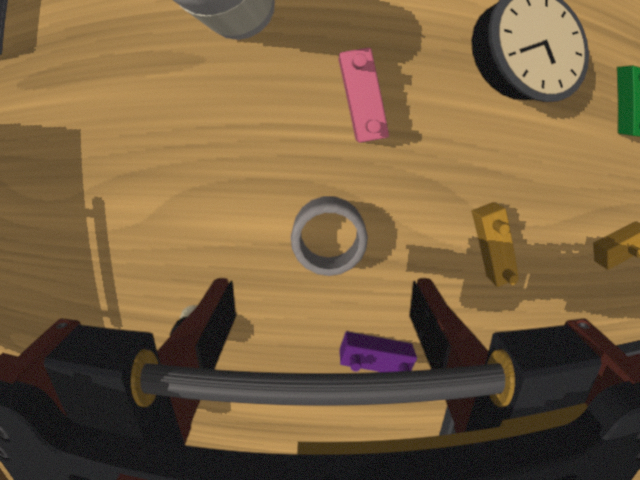

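The wrist view shows the open ring at (329,236), 4–6 mm to the +z side of the finger midline. That agrees with the computed shift, so I descend.

Call:
carry_out(deltas=[[0, 0, 0, 0.02, 0.001, 0.005, -1], [0, 0, 0, 0.05, 0.001, 0.005, -1], [0, 0, 0, 0.08, 0.001, 0.005, -1], [0, 0, 0, 0.1, 0.001, 0.005, -1], [0, 0, 0, 0.106, 0.001, 0.005, -1], [0, 0, 0, 0.106, 0.001, 0.005, -1], [0, 0, 0, 0.106, 0.001, 0.005, 1], [0, 0, 0, 0.106, 0.001, 0.005, 1], [0, 0, 0, 0.106, 0.001, 0.005, 1], [0, 0, 0, 0.106, 0.001, 0.005, 1], [0, 0, 0, 0.106, 0.001, 0.005, 1], [0, 0, 0, 0.106, 0.001, 0.005, 1]], squeeze=25)

```text
time: 3.15
position: [0.6478, 0.2127, 0.0901]
tcp_rot: [0.513, 0.485, 0.517, -0.485]
contact_force: [-1.5, -1.6, 5.8]
finger_gap: 0.608
```

Run:
```python
from go import *
goal([.6475,.211,.2],93.1)
```

```text
t3.15 pos [0.6478 0.2127 0.0901] zax [ 0.06  -0.998 -0.004] q7 -2.13 gap 0.608 F [-1.5 -1.6  5.8]
turn [ 0.33 -0.2   0.25] shift [-0.1099 -0.0009  0.0013]
```

Call:
carry_out(deltas=[[0, 0, 0, 0, 0, 0, 1], [0, 0, 0, 0, 0, 0, 1], [0, 0, 0, -0.01, 0, 0, 1], [0, 0, 0, -0.03, 0, 0, 1], [0, 0, 0, -0.06, 0, 0, 1], [0, 0, 0, -0.08, 0, 0, 1], [0, 0, 0, -0.08, 0, 0, 1], [0, 0, 0, -0.08, 0, 0, 1]], squeeze=30)

```text
time: 3.82
position: [0.6486, 0.2129, 0.1714]
tcp_rot: [0.513, 0.485, 0.516, -0.484]
contact_force: [0.6, -0.4, -2.7]
finger_gap: 0.614
```

Run:
```python
from go import *
goal([.4715,-.068,.16],93.1)
d=get_image('wrist');save('w2.png',d['img'])
d=get_image('scene');save('s2.png',d['img'])
```

```text
t3.82 pos [0.6486 0.2129 0.1714] zax [ 0.06  -0.998 -0.004] q7 -2.10 gap 0.614 F [ 0.6 -0.4 -2.7]
turn [ 0.33 -0.25  0.12] shift [ 0.0106 -0.1936  0.2698]
```

View pics/w2.png

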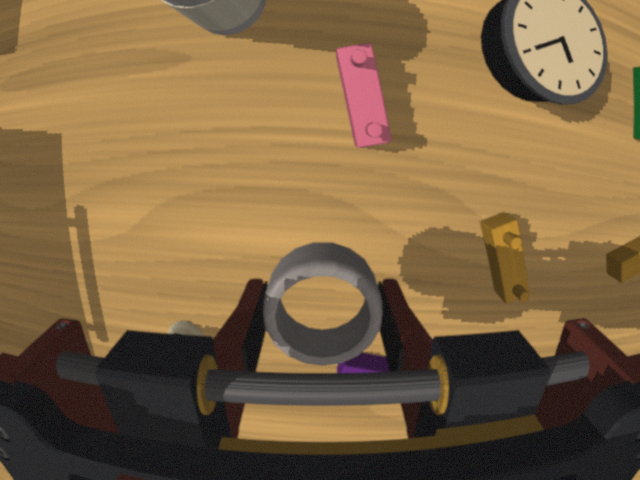

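The ring is held between the fingers, seen at (322,303). I check its offset and tilt in the tool frame from the range image before placing.

```bash
cat > wr.py <<'E'
from go import *
def wpts(d):
    v,u=np.mgrid[0:480,0:640];a=(u-d['cx'])/d['fx'];b=(v-d['cy'])/d['fy'];th=np.hypot(a,b)+1e-9
    z=d['range_z'];t=np.tan(th)*z
    P=np.stack([a/th*t,b/th*t,z,np.ones_like(z)],-1)
    return (P@np.array(d['hand_eye']).T)[...,:3]
E
python3 - <<'E'
from wr import *
d=get_image('wrist');P=wpts(d);im=d['img'].astype(int)
gray=(im.max(2)-im.min(2)<22)&(im.max(2)>60)
m=np.zeros((480,640),bool);m[235:372,258:390]=1
m&=gray&(d['range_z']>0)
Q=P[m];print(len(Q),np.percentile(Q[:,0],[1,5,50,95,99]))
x0=np.percentile(Q[:,0],3)
T=Q[Q[:,0]<x0+.003]
print(T.min(0),T.max(0),T.mean(0))
rc=cv2.minAreaRect((T[:,1:]*1000).astype(np.float32));print(rc)
A=np.c_[T[:,1:],np.ones(len(T))];print(np.linalg.lstsq(A,T[:,0],rcond=None)[0])
E
```

```text
7473 [0.06196118 0.0624445  0.06568539 0.08559    0.08821819]
[ 0.06117826 -0.02565602 -0.02491322] [0.06525401 0.02791039 0.02855035] [0.06335443 0.00428549 0.00185489]
((1.2293167114257812, 1.9640216827392578), (53.485382080078125, 53.130401611328125), 3.9710538387298584)
[0.001836   0.00065859 0.06334535]
```

Call:
carry_out(deltas=[[0.3, 0, 0, 0, -0.194, 0.269, 1], [0.3, 0, 0, 0, -0.194, 0.269, 1], [0.3, 0, 0, 0, -0.194, 0.269, 1], [0.3, 0, 0, 0, -0.194, 0.269, 1], [0.3, 0, 0, 0, -0.194, 0.269, 1], [0.3, 0, 0, 0, -0.194, 0.269, 1], [0.3, 0, 0, 0, -0.194, 0.269, 1], [0.3, 0, 0, 0, -0.194, 0.269, 1], [0.3, 0, 0, 0, -0.194, 0.269, 1], [0.3, 0, 0, 0, -0.194, 0.269, 1], [0.3, 0, 0, 0, -0.194, 0.269, 1], [0.3, 0, 0, 0, -0.194, 0.269, 1]])

```text
time: 4.97
position: [0.4703, -0.0667, 0.1688]
tcp_rot: [0.511, 0.485, 0.517, -0.487]
contact_force: [-0.3, 0.4, -1.3]
finger_gap: 0.612
```

Run:
```python
from wr import *
goal([.4715,-.068,.099],93.1)
d=get_image('wrist');save('w3.png',d['img'])
P=wpts(d);o=observe();W=rot().apply(P.reshape(-1,3)).reshape(P.shape)+o['position']
hsv=cv2.cvtColor(d['img'],cv2.COLOR_RGB2HSV)
m=((hsv[...,1]<60)&(hsv[...,2]>150)&(W[...,2]<.02)&(W[...,2]>0.0)).astype(np.uint8)
n,l,st,ce=cv2.connectedComponentsWithStats(m)
for i in range(1,n):
    if st[i,4]>300:
        Q=W[l==i];R_=Q[Q[:,2]>.0105];print(st[i],np.round(np.percentile(Q,[2,50,98],axis=0),4).tolist(),'rim',len(R_),R_.min(0)[:2] if len(R_) else'',R_.max(0)[:2] if len(R_) else'', circ(R_[:,:2]) if 0 else '')
```

```text
t4.97 pos [ 0.4703 -0.0667  0.1688] zax [ 0.057 -0.998 -0.003] q7 -1.67 gap 0.612 F [-0.3  0.4 -1.3]
turn [ 0.15 -0.2   0.41] shift [0.0697 0.0017 0.0016]
[ 302  131   45   33 1089] [[0.527, -0.0766, 0.0021], [0.537, -0.0648, 0.0036], [0.5476, -0.0538, 0.0075]] rim 0   
[ 159  181   76  122 6596] [[0.4237, -0.0025, 0.0047], [0.4699, 0.0195, 0.0063], [0.5109, 0.0454, 0.0129]] rim 1494 [ 0.420395   -0.00513134] [0.51308531 0.04752156] 
[ 264  186  120   87 6244] [[0.4598, -0.1062, 0.0046], [0.4858, -0.069, 0.0062], [0.5104, -0.0306, 0.0126]] rim 976 [ 0.45139026 -0.1087006 ] [ 0.51289647 -0.02773131] 
[ 418  208   68   64 2327] [[0.4577, -0.1814, 0.0046], [0.4857, -0.1582, 0.0061], [0.5023, -0.1361, 0.0126]] rim 384 [ 0.47216005 -0.18429764] [ 0.50440288 -0.13390165] 
[290 277  67  22 905] [[0.4318, -0.0907, 0.0044], [0.4389, -0.0714, 0.0065], [0.4458, -0.0498, 0.0129]] rim 264 [ 0.43132116 -0.09342036] [ 0.44191976 -0.04667609]
```

View pics/w3.png

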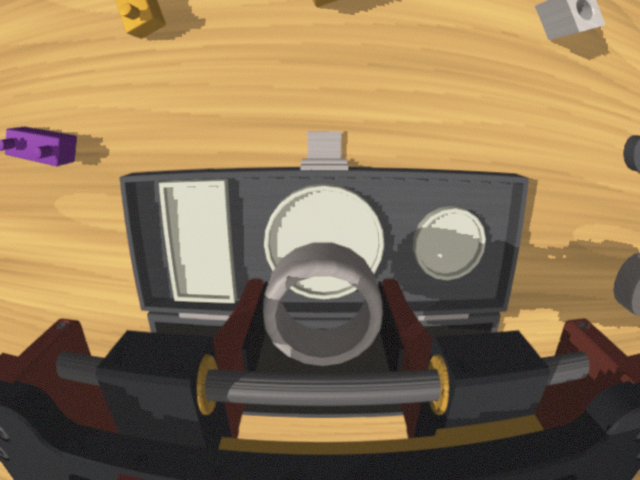

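The wrist view shows the wide nest at (324,240), and the range points put its centre at (0.472, -0.068), which agrees with the top view. Lowering the ring now.

Call:
carry_out(deltas=[[0, 0, 0, 0.02, 0.001, 0.001, 1], [0, 0, 0, 0.045, 0.001, 0.001, 1], [0, 0, 0, 0.06, 0.001, 0.001, 1], [0, 0, 0, 0.066, 0.001, 0.001, 1], [0, 0, 0, 0.07, 0.001, 0.001, 1], [0, 0, 0, 0.07, 0.001, 0.001, 1], [0, 0, 0, 0.07, 0.001, 0.001, 1]])

```text
time: 5.6
position: [0.4716, -0.0668, 0.0993]
tcp_rot: [0.512, 0.485, 0.517, -0.486]
contact_force: [-0.7, -0.3, -2.9]
finger_gap: 0.606
```

Call:
carry_out(deltas=[[0, 0, 0, 0, 0, 0, -0.5], [0, 0, 0, 0, 0, 0, -0.5], [0, 0, 0, 0, 0, 0, -0.5], [0, 0, 0, 0, 0, 0, -0.5], [0, 0, 0, 0, 0, 0, -0.5], [0, 0, 0, -0.03, 0, 0, -0.5], [0, 0, 0, -0.07, 0, 0, -0.6], [0, 0, 0, -0.11, 0, 0, -1], [0, 0, 0, -0.11, 0, 0, -1], [0, 0, 0, -0.11, 0, 0, -1]])

```text
time: 6.43
position: [0.4736, -0.0674, 0.2117]
tcp_rot: [0.513, 0.486, 0.515, -0.485]
contact_force: [0.5, -0.2, -0.5]
finger_gap: 0.977
```

Run:
```python
from wr import *
goal([.4573,.3532,.21],93.1)
d=get_image('wrist');save('w4.png',d['img'])
```

```text
t6.43 pos [ 0.4736 -0.0674  0.2117] zax [ 0.058 -0.998 -0.002] q7 -1.64 gap 0.977 F [ 0.5 -0.2 -0.5]
turn [ 0.2  -0.13  0.05] shift [ 0.0026  0.0079 -0.4208]
```

View pics/w4.png

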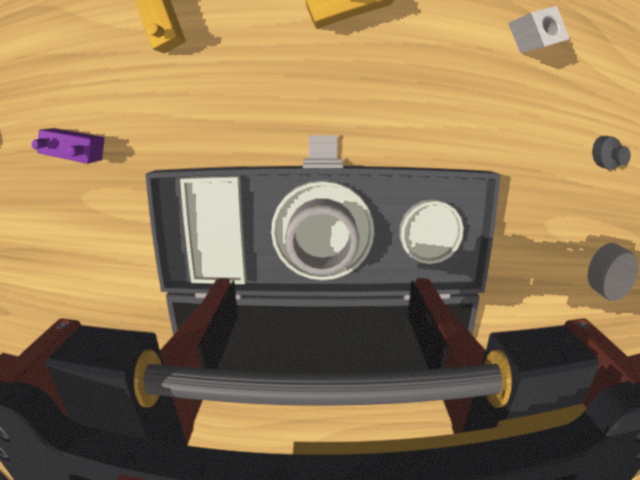

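The ring sits flat inside the wide nest at (321,238). Spacer next.

Call:
carry_out(deltas=[[0, 0, 0, 0, 0.008, -0.42, -1], [0, 0, 0, 0, 0.008, -0.42, -1], [0, 0, 0, 0, 0.008, -0.42, -1], [0, 0, 0, 0, 0.008, -0.42, -1], [0, 0, 0, 0, 0.008, -0.42, -1], [0, 0, 0, 0, 0.008, -0.42, -1], [0, 0, 0, 0, 0.008, -0.42, -1], [0, 0, 0, 0, 0.008, -0.42, -1], [0, 0, 0, 0, 0.008, -0.42, -1], [0, 0, 0, 0, 0.008, -0.42, -1], [0, 0, 0, 0, 0.008, -0.42, -1], [0, 0, 0, 0, 0.008, -0.42, -1]])

```text
time: 7.48
position: [0.4541, 0.3551, 0.2093]
tcp_rot: [0.513, 0.483, 0.518, -0.485]
contact_force: [-0.3, -0.6, -0.1]
finger_gap: 1.0
```

Run:
```python
from wr import *
goal([.4573,.3532,.092],93.1)
d=get_image('wrist');save('w5.png',d['img'])
```

```text
t7.48 pos [0.4541 0.3551 0.2093] zax [ 0.063 -0.998 -0.003] q7 -2.50 gap 1.0 F [-0.3 -0.6 -0.1]
turn [ 0.52 -0.17  0.43] shift [0.1173 0.0039 0.0025]
```

View pics/w5.png

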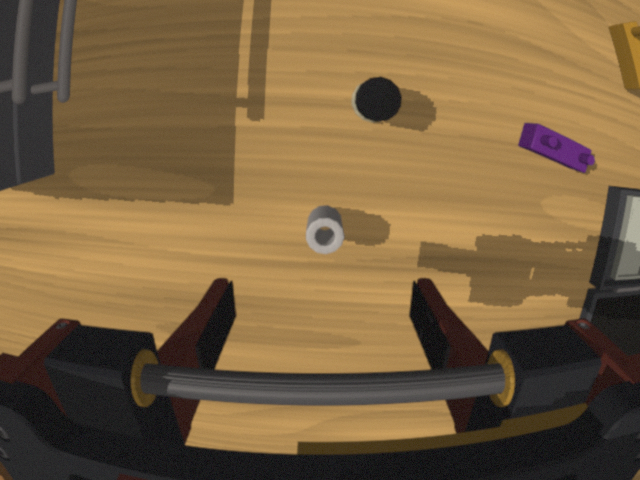

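The round spacer is at (325,236), close to the finger midline. Descending and gripping gently.

Call:
carry_out(deltas=[[0, 0, 0, 0.03, 0.004, 0.0025, -1], [0, 0, 0, 0.06, 0.004, 0.0025, -1], [0, 0, 0, 0.09, 0.004, 0.0025, -1], [0, 0, 0, 0.11, 0.004, 0.0025, -1], [0, 0, 0, 0.117, 0.004, 0.0025, -1], [0, 0, 0, 0.117, 0.004, 0.0025, -1], [0, 0, 0, 0.117, 0.004, 0.0025, 1], [0, 0, 0, 0.117, 0.004, 0.0025, 1], [0, 0, 0, 0.117, 0.004, 0.0025, 1], [0, 0, 0, 0.117, 0.004, 0.0025, 1], [0, 0, 0, 0.117, 0.004, 0.0025, 1], [0, 0, 0, 0.117, 0.004, 0.0025, 1]], squeeze=15)

```text
time: 8.53
position: [0.4586, 0.3504, 0.0928]
tcp_rot: [0.513, 0.483, 0.517, -0.486]
contact_force: [0.5, 0.7, 0.2]
finger_gap: 0.585
```

Call:
carry_out(deltas=[[0, 0, 0, 0, 0, 0, 1], [0, 0, 0, 0, 0, 0, 1], [0, 0, 0, 0, 0, 0, 1], [0, 0, 0, -0.01, 0, 0, 1], [0, 0, 0, -0.04, 0, 0, 1], [0, 0, 0, -0.08, 0, 0, 1], [0, 0, 0, -0.1, 0, 0, 1], [0, 0, 0, -0.1, 0, 0, 1], [0, 0, 0, -0.1, 0, 0, 1]], squeeze=15)

```text
time: 9.28
position: [0.4597, 0.3506, 0.1944]
tcp_rot: [0.513, 0.484, 0.516, -0.485]
contact_force: [0.6, -0.0, -1.2]
finger_gap: 0.307
```

Run:
```python
from wr import *
goal([.477,-.158,.19],93.1)
d=get_image('wrist');save('w6.png',d['img'])
```

```text
t9.28 pos [0.4597 0.3506 0.1944] zax [ 0.06  -0.998 -0.003] q7 -2.51 gap 0.307 F [ 0.6 -0.  -1.2]
turn [ 0.33 -0.16  0.23] shift [ 0.003  -0.0131  0.5087]
```

View pics/w6.png

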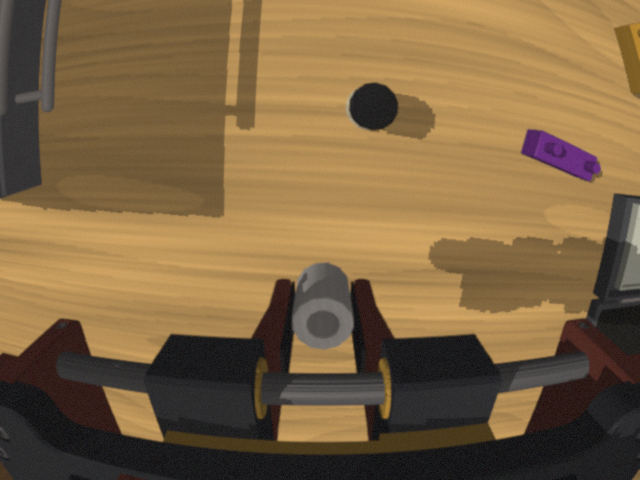

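The spacer is held upright at (322,305). I'll carry it to the small nest and measure the hold on the way.

Call:
carry_out(deltas=[[0.3, 0, 0, 0, -0.013, 0.508, 1], [0.3, 0, 0, 0, -0.013, 0.508, 1], [0.3, 0, 0, 0, -0.013, 0.508, 1], [0.3, 0, 0, 0, -0.013, 0.508, 1], [0.3, 0, 0, 0, -0.013, 0.508, 1], [0.3, 0, 0, 0, -0.013, 0.508, 1], [0.3, 0, 0, 0, -0.013, 0.508, 1], [0.3, 0, 0, 0, -0.013, 0.508, 1], [0.3, 0, 0, 0, -0.013, 0.508, 1], [0.3, 0, 0, 0, -0.013, 0.508, 1], [0.3, 0, 0, 0, -0.013, 0.508, 1], [0.3, 0, 0, 0, -0.013, 0.508, 1]])

```text
time: 10.33
position: [0.4747, -0.1513, 0.1909]
tcp_rot: [0.511, 0.484, 0.516, -0.488]
contact_force: [1.3, 0.6, -0.8]
finger_gap: 0.301
```

Run:
```python
from wr import *
goal([.477,-.158,.101],93.1)
d=get_image('wrist');save('w7.png',d['img']);P=wpts(d)
m=np.zeros((480,640),bool);m[260:355,285:360]=1
Q=P[m];Q=Q[(Q[:,0]>.04)&(Q[:,0]<.065)&(abs(Q[:,2]-.002)<.0145)];x0=np.percentile(Q[:,0],3);T=Q[Q[:,0]<x0+.003]
print(x0,T.min(0),T.max(0))
```

```text
t10.33 pos [ 0.4747 -0.1513  0.1909] zax [ 0.055 -0.999 -0.002] q7 -1.49 gap 0.301 F [ 1.3  0.6 -0.8]
turn [ 0.03 -0.11  0.54] shift [0.0899 0.0028 0.007 ]
0.043554998756353824 [ 0.04002538 -0.00574194 -0.01249756] [0.04639147 0.01136624 0.0162546 ]
```

View pics/w7.png

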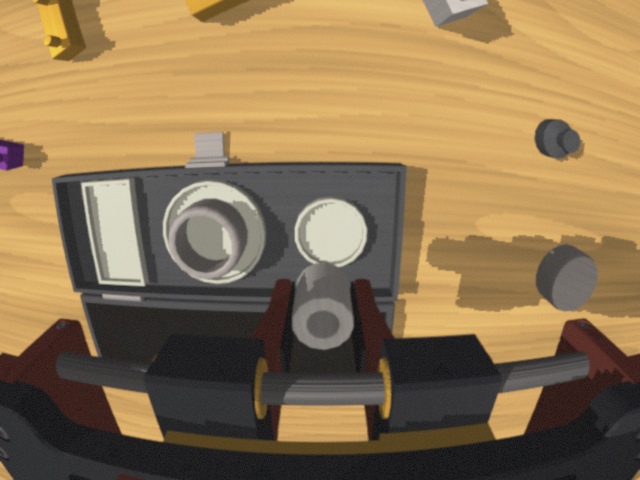

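Run:
```python
from wr import *
d=get_image('wrist');P=wpts(d)
for px in [(306,325),(340,325),(323,308),(323,343),(323,285),(323,270)]: print(px,np.round(P[px[1],px[0]],4))
goal([.477,-.158,.101],93.1)
```

```text
(306, 325) [ 0.0598 -0.0008 -0.0054]
(340, 325) [ 0.0589 -0.0002  0.0095]
(323, 308) [0.0586 0.0085 0.0021]
(323, 343) [ 0.059  -0.0099  0.0021]
(323, 285) [0.0707 0.0137 0.0021]
(323, 270) [0.0862 0.0145 0.0021]
t10.43 pos [ 0.4743 -0.1569  0.1907] zax [ 0.043 -0.999  0.001] q7 -1.49 gap 0.3 F [ 0.1 -0.2  0.4]
turn [-0.61  0.06  0.57] shift [0.0897 0.0036 0.0011]
```

The range image puts the spacer's top at 59 mm ahead of the TCP, against an expected 52. It slipped down about 6 mm as it was lifted, so its underside is about 99 mm ahead. It is still upright and centred, so I'll lower to TCP z≈0.107.

Call:
carry_out(deltas=[[0, 0, 0, 0.02, 0.003, 0.002, 1], [0, 0, 0, 0.045, 0.003, 0.002, 1], [0, 0, 0, 0.065, 0.003, 0.002, 1], [0, 0, 0, 0.076, 0.003, 0.002, 1], [0, 0, 0, 0.08, 0.003, 0.002, 1], [0, 0, 0, 0.081, 0.003, 0.002, 1], [0, 0, 0, 0.081, 0.003, 0.002, 1]])

```text
time: 11.02
position: [0.4767, -0.1586, 0.1098]
tcp_rot: [0.509, 0.486, 0.513, -0.492]
contact_force: [-0.8, -0.4, -0.7]
finger_gap: 0.3
```

Run:
```python
from wr import *
goal([.477,-.158,.106],93.1)
d=get_image('wrist');save('w8.png',d['img']);P=wpts(d)
for px in [(306,325),(323,308),(323,343)]: print(px,np.round(P[px[1],px[0]],4))
```

```text
t11.02 pos [ 0.4767 -0.1586  0.1098] zax [ 0.044 -0.999  0.001] q7 -1.56 gap 0.3 F [-0.8 -0.4 -0.7]
turn [-0.58  0.04  0.58] shift [ 0.0038  0.0004 -0.0005]
(306, 325) [ 0.0613 -0.0017 -0.0055]
(323, 308) [0.0579 0.0089 0.0021]
(323, 343) [ 0.0594 -0.0101  0.0021]
```

View pics/w8.png

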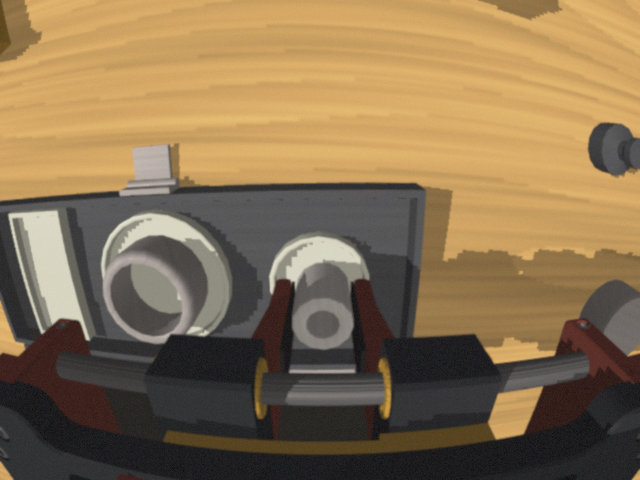

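Call:
carry_out(deltas=[[0, 0, 0, 0.002, 0, 0, 1], [0, 0, 0, 0.004, 0, 0, 1], [0, 0, 0, 0.004, 0, 0, 1]])

```text
time: 11.32
position: [0.4772, -0.1588, 0.1066]
tcp_rot: [0.509, 0.486, 0.512, -0.491]
contact_force: [-0.3, -0.7, -0.2]
finger_gap: 0.302
```

Call:
carry_out(deltas=[[0, 0, 0, 0.001, 0, 0, 1], [0, 0, 0, 0.002, 0, 0, 1], [0, 0, 0, 0.002, 0, 0, 1]])

```text
time: 11.57
position: [0.4774, -0.1589, 0.1047]
tcp_rot: [0.509, 0.487, 0.512, -0.491]
contact_force: [0.1, -0.3, 0.2]
finger_gap: 0.301
```

Call:
carry_out(deltas=[[0, 0, 0, 0.001, 0, 0, 1], [0, 0, 0, 0.002, 0, 0, 1], [0, 0, 0, 0.002, 0, 0, 1]])

```text
time: 11.82
position: [0.4779, -0.1589, 0.1041]
tcp_rot: [0.51, 0.487, 0.512, -0.491]
contact_force: [-3.2, 1.2, 15.7]
finger_gap: 0.304
```

Call:
carry_out(deltas=[[0, 0, 0, 0.001, 0, 0, 1], [0, 0, 0, 0.002, 0, 0, 1], [0, 0, 0, 0.002, 0, 0, 1]])

```text
time: 12.07
position: [0.4783, -0.1588, 0.1036]
tcp_rot: [0.51, 0.487, 0.512, -0.491]
contact_force: [-4.9, 1.2, 18.4]
finger_gap: 0.308
```

Contact came at TCP z≈0.104 with 16–18 N upward, so the spacer is on the nest floor. Releasing and rising.

Call:
carry_out(deltas=[[0, 0, 0, -0.001, 0, 0, 0.2], [0, 0, 0, -0.001, 0, 0, -0.2], [0, 0, 0, -0.001, 0, 0, -0.2], [0, 0, 0, -0.001, 0, 0, -0.2], [0, 0, 0, -0.001, 0, 0, -0.2], [0, 0, 0, -0.03, 0, 0, -0.2], [0, 0, 0, -0.06, 0, 0, -0.2], [0, 0, 0, -0.1, 0, 0, -1], [0, 0, 0, -0.1, 0, 0, -1], [0, 0, 0, -0.1, 0, 0, -1]])

```text
time: 12.9
position: [0.4801, -0.1588, 0.2055]
tcp_rot: [0.511, 0.487, 0.51, -0.491]
contact_force: [0.2, 0.0, 0.3]
finger_gap: 0.784
```

Run:
```python
from wr import *
goal([.647,.0745,.21],114.5)
d=get_image('wrist');save('w9.png',d['img'])
```

```text
t12.90 pos [ 0.4801 -0.1588  0.2055] zax [ 0.043 -0.999  0.005] q7 -1.49 gap 0.784 F [0.2 0.  0.3]
turn [-22.01   0.25   0.17] shift [-0.0059  0.1768 -0.2258]
```

View pics/w9.png

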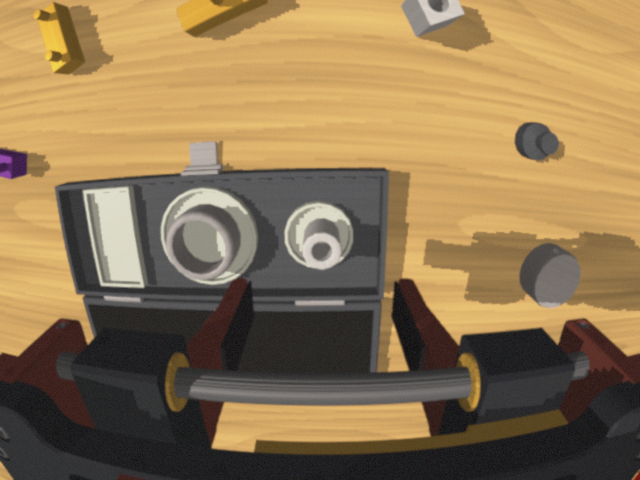

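The spacer stands in the small nest at (319,240). Next is the two-pin bar, at (58,40) in this view.

Call:
carry_out(deltas=[[-7, 0, 0, -0.006, 0.177, -0.226, -0.3], [-14, 0, 0, -0.006, 0.177, -0.226, -0.3], [-22, 0, 0, -0.006, 0.177, -0.226, -0.3], [-22, 0, 0, -0.006, 0.177, -0.226, -0.3], [-22, 0, 0, -0.006, 0.177, -0.226, -0.3], [-22, 0, 0, -0.006, 0.177, -0.226, -0.3], [-22, 0, 0, -0.006, 0.177, -0.226, -0.3], [-22, 0, 0, -0.006, 0.177, -0.226, -0.3], [-22, 0, 0, -0.006, 0.177, -0.226, -0.3], [-22, 0, 0, -0.006, 0.177, -0.226, -0.3]])

```text
time: 13.78
position: [0.6449, 0.0741, 0.2059]
tcp_rot: [0.593, 0.379, 0.596, -0.386]
contact_force: [-0.1, -0.6, 0.5]
finger_gap: 0.649
```

Run:
```python
from wr import *
goal([.647,.0745,.09],114.5)
d=get_image('wrist');save('w10.png',d['img'])
P=wpts(d);o=observe();W=(rot().apply(P.reshape(-1,3))+o['position']).reshape(P.shape)
hsv=cv2.cvtColor(d['img'],cv2.COLOR_RGB2HSV)
c=np.hypot(W[...,0]-.647,W[...,1]-.0745)<.045
Q=W[c&(W[...,2]>.02)&(W[...,2]<.029)]
print(len(Q),cv2.minAreaRect((Q[:,:2]*1000).astype(np.float32)))
```

```text
t13.78 pos [0.6449 0.0741 0.2059] zax [ 0.415 -0.91   0.001] q7 -1.59 gap 0.649 F [-0.1 -0.6  0.5]
turn [0.   0.07 0.58] shift [0.1159 0.0032 0.0004]
2118 ((648.4391479492188, 72.60691833496094), (63.737060546875, 22.03143310546875), 24.28683090209961)
```

View pics/w10.png

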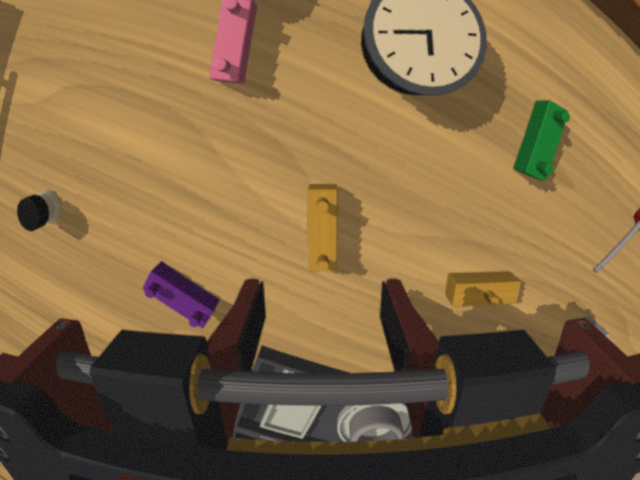

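The two-pin bar is at (322,228), aligned between the fingers, with pins at (322,203) and (322,265). Its measured yaw of 24.3° agrees with the top view. Descending.

Call:
carry_out(deltas=[[0, 0, 0, 0.03, 0.0035, 0.0015, -0.3], [0, 0, 0, 0.06, 0.0035, 0.0015, -0.3], [0, 0, 0, 0.09, 0.0035, 0.0015, -0.3], [0, 0, 0, 0.11, 0.0035, 0.0015, -0.3], [0, 0, 0, 0.116, 0.0035, 0.0015, -0.3], [0, 0, 0, 0.116, 0.0035, 0.0015, -0.3], [0, 0, 0, 0.116, 0.0035, 0.0015, 1], [0, 0, 0, 0.116, 0.0035, 0.0015, 1], [0, 0, 0, 0.116, 0.0035, 0.0015, 1], [0, 0, 0, 0.116, 0.0035, 0.0015, 1], [0, 0, 0, 0.116, 0.0035, 0.0015, 1], [0, 0, 0, 0.116, 0.0035, 0.0015, 1]], squeeze=40)

```text
time: 14.83
position: [0.648, 0.0737, 0.0913]
tcp_rot: [0.593, 0.38, 0.596, -0.386]
contact_force: [-1.0, 0.4, 4.2]
finger_gap: 0.247
```

Call:
carry_out(deltas=[[0, 0, 0, 0, 0, 0, 1], [0, 0, 0, 0, 0, 0, 1], [0, 0, 0, 0, 0, 0, 1], [0, 0, 0, 0, 0, 0, 1], [0, 0, 0, 0, 0, 0, 1], [0, 0, 0, -0.01, 0, 0, 1], [0, 0, 0, -0.03, 0, 0, 1], [0, 0, 0, -0.06, 0, 0, 1], [0, 0, 0, -0.09, 0, 0, 1], [0, 0, 0, -0.09, 0, 0, 1], [0, 0, 0, -0.09, 0, 0, 1]])

```text
time: 15.75
position: [0.6497, 0.0738, 0.1833]
tcp_rot: [0.594, 0.381, 0.595, -0.385]
contact_force: [-0.3, -0.0, -3.1]
finger_gap: 0.248
```

Run:
```python
from wr import *
goal([.4666,.0215,.18],93.1)
d=get_image('wrist');save('w11.png',d['img'])
P=wpts(d)[235:380,285:360].reshape(-1,3);
h=cv2.cvtColor(d['img'],cv2.COLOR_RGB2HSV)[235:380,285:360].reshape(-1,3)
m=(h[:,0]>15)&(h[:,0]<32)&(h[:,1]>110)&(P[:,0]>.03)&(P[:,0]<.1);Q=P[m]
print(len(Q),np.percentile(Q,[1,10,30,50,70,99],axis=0).round(4))
```

```text
t15.75 pos [0.6497 0.0738 0.1833] zax [ 0.413 -0.911  0.002] q7 -1.60 gap 0.248 F [-0.3 -0.  -3.1]
turn [21.3   0.19  0.25] shift [ 0.0042 -0.1883 -0.0281]
6540 [[ 0.0521 -0.0293 -0.0089]
 [ 0.0561 -0.0195 -0.007 ]
 [ 0.0678 -0.0074 -0.0024]
 [ 0.0683  0.0067  0.0018]
 [ 0.0687  0.0222  0.0062]
 [ 0.0824  0.0326  0.0129]]
```

View pics/w11.png

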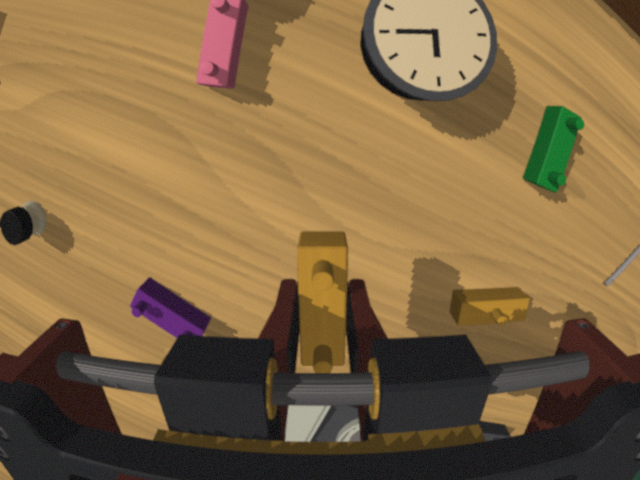

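The bar is held level and centred, with its top at x=0.068, so its underside is about 92 mm ahead. Carrying it to the long nest.

Call:
carry_out(deltas=[[7, 0, 0, 0, -0.188, -0.028, 1], [14, 0, 0, 0, -0.188, -0.028, 1], [21.3, 0, 0, 0, -0.188, -0.028, 1], [21.3, 0, 0, 0, -0.188, -0.028, 1], [21.3, 0, 0, 0, -0.188, -0.028, 1], [21.3, 0, 0, 0, -0.188, -0.028, 1], [21.3, 0, 0, 0, -0.188, -0.028, 1], [21.3, 0, 0, 0, -0.188, -0.028, 1], [21.3, 0, 0, 0, -0.188, -0.028, 1]])

```text
time: 16.55
position: [0.4668, 0.0217, 0.1826]
tcp_rot: [0.513, 0.483, 0.514, -0.489]
contact_force: [-0.4, -0.2, -3.5]
finger_gap: 0.243
```

Run:
```python
from wr import *
goal([.4666,.0215,.100],93.1)
d=get_image('wrist');save('w12.png',d['img'])
```

```text
t16.55 pos [0.4668 0.0217 0.1826] zax [ 0.055 -0.998  0.004] q7 -1.88 gap 0.243 F [-0.4 -0.2 -3.5]
turn [0.03 0.22 0.4 ] shift [ 0.0826  0.0004 -0.0002]
```

View pics/w12.png

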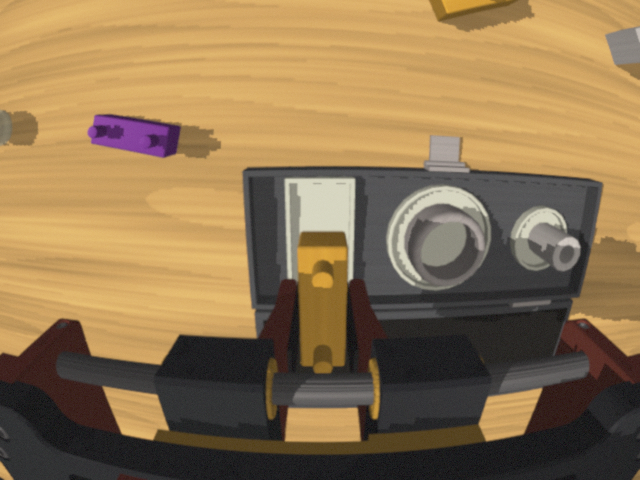

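Call:
carry_out(deltas=[[0, 0, 0, 0.02, 0, 0, 1], [0, 0, 0, 0.045, 0, 0, 1], [0, 0, 0, 0.065, 0, 0, 1], [0, 0, 0, 0.076, 0, 0, 1], [0, 0, 0, 0.08, 0, 0, 1], [0, 0, 0, 0.082, 0, 0, 1], [0, 0, 0, 0.082, 0, 0, 1]])

```text
time: 17.18
position: [0.4668, 0.0216, 0.1008]
tcp_rot: [0.513, 0.483, 0.514, -0.489]
contact_force: [-0.3, -0.6, -3.0]
finger_gap: 0.248
```

Call:
carry_out(deltas=[[0, 0, 0, 0.001, 0, 0, 1], [0, 0, 0, 0.001, 0, 0, 1], [0, 0, 0, 0.001, 0, 0, 1]])

```text
time: 17.43
position: [0.4673, 0.0217, 0.1006]
tcp_rot: [0.513, 0.484, 0.514, -0.488]
contact_force: [-0.2, -0.7, -3.0]
finger_gap: 0.244
```

Call:
carry_out(deltas=[[0, 0, 0, 0.001, 0, 0, 1], [0, 0, 0, 0.002, 0, 0, 1], [0, 0, 0, 0.002, 0, 0, 1]])

```text
time: 17.68
position: [0.4674, 0.0216, 0.0986]
tcp_rot: [0.513, 0.484, 0.514, -0.488]
contact_force: [0.7, -0.3, -3.0]
finger_gap: 0.248
```

Call:
carry_out(deltas=[[0, 0, 0, 0, 0, 0, 0.5], [0, 0, 0, 0, 0, 0, 0], [0, 0, 0, 0, 0, 0, 0], [0, 0, 0, 0, 0, 0, 0], [0, 0, 0, 0, 0, 0, 0], [0, 0, 0, -0.02, 0, 0, 0], [0, 0, 0, -0.06, 0, 0, 0], [0, 0, 0, -0.1, 0, 0, 0], [0, 0, 0, -0.14, 0, 0, -1], [0, 0, 0, -0.14, 0, 0, -1], [0, 0, 0, -0.14, 0, 0, -1]])

```text
time: 18.6
position: [0.4693, 0.0223, 0.241]
tcp_rot: [0.515, 0.485, 0.512, -0.487]
contact_force: [-0.1, 0.3, -0.9]
finger_gap: 0.687
```

Run:
```python
from wr import *
goal([.45,.3,.3],93.1)
d=get_image('wrist');save('w13.png',d['img'])
```

```text
t18.60 pos [0.4693 0.0223 0.241 ] zax [ 0.054 -0.999  0.004] q7 -1.83 gap 0.687 F [-0.1  0.3 -0.9]
turn [ 0.01  0.24 -0.05] shift [-0.0601 -0.0042 -0.2781]
```

View pics/w13.png

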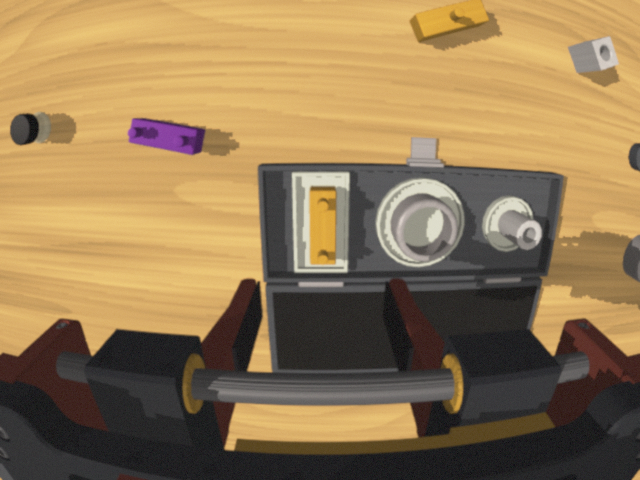

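The bar lies pins up in the long nest at (322,225). I move the arm clear and check with the fixed cameras.

Call:
carry_out(deltas=[[0, 0, 0, -0.06, 0, -0.28, -1], [0, 0, 0, -0.06, 0, -0.28, -1], [0, 0, 0, -0.06, 0, -0.28, -1], [0, 0, 0, -0.06, 0, -0.28, -1], [0, 0, 0, -0.06, 0, -0.28, -1], [0, 0, 0, -0.06, 0, -0.28, -1], [0, 0, 0, -0.06, 0, -0.28, -1], [0, 0, 0, -0.06, 0, -0.28, -1], [0, 0, 0, -0.06, 0, -0.28, -1]])

```text
time: 19.4
position: [0.4518, 0.3039, 0.2965]
tcp_rot: [0.514, 0.482, 0.515, -0.487]
contact_force: [-0.4, -1.5, -0.9]
finger_gap: 1.0
```

Run:
```python
from meas import *
for n in ['top','scene']:
    d=get_image(n);save(n+'9.png',d['img']);P=pts(d).reshape(-1,3)
    for k,c,h,r in [('bezel',(.472,-.068),.035,.045),('spacer',(.477,-.158),.047,.03),('bar2',(.4666,.0215),.031,.04),('bar1',(.655,-.077),.024,.05),('cap',(.4475,-.3725),.028,.045),('block',(.656,-.231),.04,.03)]:
        Q=P[(np.hypot(*(P[:,:2]-c).T)<r)&(abs(P[:,2]-h)<.005)]
        if len(Q)<10: print(n,k,'few',len(Q));continue
        rc=cv2.minAreaRect((Q[:,:2]*1000).astype(np.float32))
        A=np.c_[Q[:,:2]-Q[:,:2].mean(0),np.ones(len(Q))];s=np.linalg.lstsq(A,Q[:,2],rcond=None)[0]
        print(n,k,len(Q),'rect',np.round(np.r_[rc[0],rc[1],rc[2]],1),'z',np.median(Q[:,2]).round(4),'slope',s[:2].round(3))
a=cv2.imread('pics/top9.png')[260:400,260:540];cv2.imwrite('pics/c9.png',cv2.resize(a,None,fx=2.8,fy=2.8,interpolation=cv2.INTER_CUBIC))
```

```text
top bezel 244 rect [471.4 -66.9  52.3  54.   88.2] z 0.035 slope [-0.007 -0.004]
top spacer 120 rect [ 477.  -159.5   27.1   25.6   88.4] z 0.047 slope [-0.009 -0.021]
top bar2 312 rect [467.9  20.7  63.9  22.    3. ] z 0.0312 slope [ 0.004 -0.017]
top bar1 308 rect [655.1 -77.1  23.   63.8  23.7] z 0.0243 slope [-0.003 -0.012]
top cap 624 rect [ 447.8 -373.1   53.3   54.8   67. ] z 0.0286 slope [ 0.01  -0.015]
top block 163 rect [ 656.6 -231.7   28.    29.    26.3] z 0.0405 slope [ 0.003 -0.004]
scene bezel 198 rect [472.6 -66.5  53.8  54.5  79.7] z 0.0355 slope [-0.011 -0.003]
scene spacer 85 rect [ 477.2 -158.8   25.6   26.6    6. ] z 0.0473 slope [-0.045 -0.023]
scene bar2 195 rect [468.6  21.2  67.1  22.5   4.3] z 0.0322 slope [-0.004 -0.052]
scene bar1 302 rect [655.  -77.1  25.8  63.7  22.9] z 0.025 slope [-0.089 -0.041]
scene cap 255 rect [ 448.5 -372.6   57.6   52.7   36.5] z 0.0289 slope [-0.035 -0.02 ]
scene block 147 rect [ 656.9 -230.4   30.8   28.5   27.1] z 0.0403 slope [-0.02  -0.018]
```

View pics/c9.png

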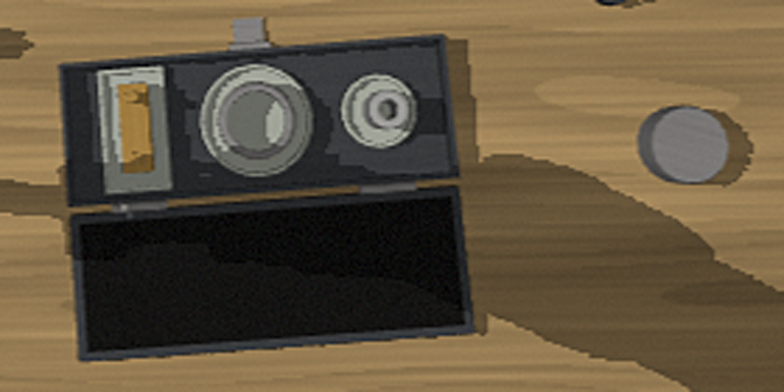

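View pics/scene9.png

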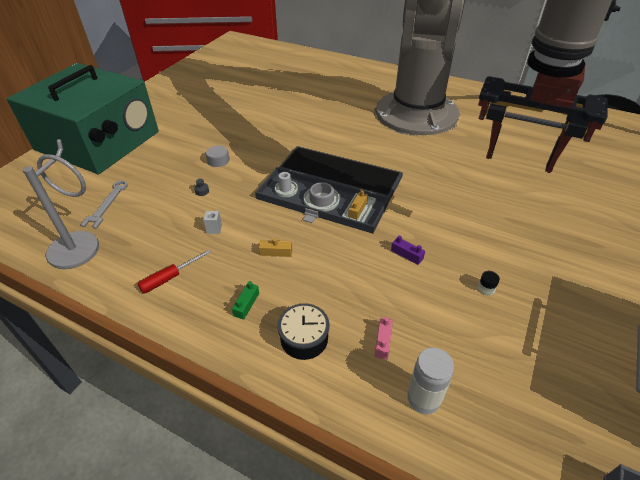

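All three parts sit in their nests at the expected top heights (35, 47 and 31 mm) and within 2 mm of centre. The look-alikes have not moved, and the arm is clear. Handing in.

```bash
python3 -c "
from h import *
print(hand_in())"
```

```text
the job is handed in; nothing more can be done
None
```

I put the bezel ring flat in the wide nest, stood the round spacer in the small nest and laid the two-pin bar, pins up, in the long nest. I handed the job in at about 19.5 s, with the arm clear and the gripper open.

- **Placed parts:** In both fixed cameras, all three are within about 2 mm of their nest centres. Their tops are at 35, 47 and 31 mm, as they should be resting on the nest floors. The top camera shows no tilt over about 0.02 rad. The scene camera gave up to 0.05 rad, but its readings are noisier: it showed 0.09 rad for the one-pin bar, which was never touched.
- **Look-alikes:** The cap, square block and one-pin bar measure within 1 mm of where they started.
- **What disagreed:** The spacer slipped about 5 mm down in the grip as I lifted it. I saw this in the wrist range image and lowered it until it touched the nest floor, at about 18 N on the wrist. The bar showed no touchdown force, so I released it about at floor height.

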